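# Slide the keeper's flush cover across and stand the grinder in the freed well

## Task

Press down on the flat dark cover of the two-well wooden keeper and slide it all the way across, so that it shuts over the lemon; the cover is thin and has no handle, so press only as hard as it takes to move it. Then stand the wooden grinder upright on the floor of the well that this has freed. Leave the lemon in its well and the other things where they are.

Things in the scene. Friction and masses are not known exactly. Their poses are not given: they have to be found in the camera images.
- keeper: Open-topped pale wooden box fixed to the surface, 116 x 210 x 86 mm (x, y, z). Origin: centre of its underside; y along its length, z up. Walls 12, floor 5 mm thick. Two wells along y, each 92 (x) by 90 (y) mm inside, parted by a 6 mm divider 57 mm high. At the start the cover shuts the empty +y well; a lemon lies in the open -y well. More than 20 N from the robot on box or cover breaks it.
- cover (a joint): Flat dark wooden cover with fine pale lines, 91 x 94 x 4 mm, no handle, sliding between the keeper's side walls along its y axis. 0: shuts the +y well, centre at x 0, y +0.046 of the keeper; grows (m) as it moves to -y; 0.092, the end stop: shuts the -y well, centre at y -0.046. Sliding takes about 4.5 N; 9 to 12 N of pressing gives a fingertip enough friction. It stays where it is left.
- over_cover (a point): Point on the keeper at rim height (86 mm above the surface), above the middle of the cover at joint value 0. The cover's top lies 3 to 15 mm below the rim and its way may rise or fall by up to 4 mm in all; both change each time and are not measured: find and follow it by touch. It rides on springs that yield 1 mm per 3 N of pressing and bottom out hard after 5 mm (15 N).
- free_well (a point): Centre of the floor of the keeper's +y well (5 mm above the surface, keeper x 0, y +0.0465), where the grinder shall stand. Thin metal runners for the cover stick out 4 mm from the long walls near the rim, so 84 mm stay free there.
- grinder: Plain turned wooden grinder, an upright cylinder 49 mm in diameter and 130 mm tall, loose, about 0.2 kg. Origin: centre of its underside; z up along its axis.
- lemon: Yellow lemon, 76 x 56 x 55 mm, loose, lying in the -y well of the keeper, lower than the cover. Origin: centre of its underside as it lies at the start.
- green_cap_jar: Spice jar with a green cap, 45 mm in diameter, 97 mm tall, loose bystander. Origin: centre of its underside.
- timer: Egg-shaped steel timer, 53 mm in diameter, 72 mm tall, loose bystander. Origin: centre of its underside.
- garlic: Bulb of garlic, 60 x 57 x 58 mm, loose bystander. Origin: centre of its underside.
- tomato: Red tomato, 62 mm in diameter, 61 mm tall, loose bystander. Origin: centre of its underside.
Things that resemble listed ones, but are neither listed nor needed, are in the scene too. What is shaped like the grinder but purple is not meant.

How it is judged (in metres and radians):
On the way:
1. the cover is slid fully across, shut over the lemon's well (value of joint cover above 0.087 m), for 0.2 s.
At the end, for the whole second after the job is handed in: The cover is within 5 mm of its end stop over the lemon's well, the lemon still under it; the grinder stands released and at rest on the floor of the +y well, within 0.1 rad of upright (value of joint cover above 0.087 m and z of grinder in the frame of keeper between 0.002 and 0.009 m and y of grinder in the frame of keeper between 0.01 and 0.085 m and x of grinder in the frame of keeper between -0.035 and 0.035 m and angle between grinder's own z axis and vertical below 0.1 rad and linear speed of grinder below 0.02 m/s and distance between lemon and keeper below 0.125 m and y of lemon in the frame of keeper below -0.005 m and z of lemon in the frame of keeper below 0.066 m); the robot touches nothing.
It fails at once if the robot loads the keeper or its cover with more than 20 N (contact force between any of the fingers, the arm and keeper above 20 N).
It fails at once if a bystander (green-capped jar, timer, garlic, tomato) is moved by more than 30 mm (distance of any of green_cap_jar, timer, garlic, tomato from where it was at the start of the episode above 0.03 m).
It also fails if it takes over 54 s, if anything falls off the work surface, if the arm or the gripper's body presses on something with over 40 N, if the wrist force passes 120 N, or if a joint passes its speed limit or range.

## Robot

A 6-joint arm with a two-finger parallel gripper is mounted at the origin on a cart in front of the work surface, level with it; the furniture and walls round the work are solid. World frame = base frame: x ahead of the robot, y to its left, z up, the work surface at z = 0. Lengths are in mm, angles in rad, forces in N, time in s.
With the tool pointing down it reaches from about 275 to 1000 mm from the base axis. Payload 8.4 kg.
Tool frame: the origin (TCP) lies at the very end of the fingers, on their centre line; the grasp point (between the pads) lies 19 mm behind it; z points along the fingers, y is the line along which they close (so a half turn about z gives the same grasp; the last joint's range is limited). The gripper opens to 85 mm and grips with 20 to 120 N. Pads are 22 mm wide; open, the fingers measure 114 mm over their backs; the gripper's body (76 mm by 85 mm) begins 54 mm behind the grasp point. The pads swing forward as they close: fully open they stand 13 mm farther back than shut.
Start: joints at [1.34, 0.353, 1.633, -0, 1.155, -0.002], TCP at [141.754, 608.715, 231.281] pointing down, gripper open.
Joint ranges: [-2.63, 2.63], [-0.92, 2.1], [0.06, 2.66], [-1.3, 4.44], [0, 2.69], [-3.02, 3.02]. Speed limits (rad/s): [2.22, 2.22, 2.79, 3.14, 3.14, 3.14].

## Interface

Orientations are given as [roll, pitch, yaw] about the fixed x, y, z axes, in that order (R = Rz(yaw) Ry(pitch) Rx(roll)).
In Python, from rig import sensors, grab_frame, camera_params, order gives the robot as it stands. The module is installed in compiled form; this text tells all that it offers.
- The arm moves only by the tool move_arm, never from a script. Its argument "motion" is a list of rows, each a list of 7 numbers: the turn, a rotation vector about the tool's x, y, z in parts of the range, where 1.0 means pi/2 rad, then the shift along the tool's x, y, z in fractions of the full range, 1 being 100 cm, then the finger opening in m, from 0 to 0.0854. A call has 1 to 8 rows; each row is the pose to reach, as a shift and turn from the pose commanded when the call began, along the tool's axes at that moment; what a row does not reach only later rows make up. A row lasts 1/8 s, in which the tool goes at most 62.5 mm and 10.7 degrees, less where a joint would pass 70% of its speed; a pose out of reach is approached as far as the arm can. A shift or turn number past 1, either way, is cut back to 1. A call with a gripper value outside its range is refused whole. The fingers move at their own pace and stop on an object; "grip_force" is the grip in N (left out, the last holds). Time passes only in rows, so rows that repeat a pose let the fingers close. It gives the time, the measured TCP pose, the force, the opening and the grip force at its end, in the units of the state.
- sensors.sense(): the state, without advancing time (a new reading comes with each control period).
- grab_frame(name): name is "side" or "top" or "wrist"; returns (picture, depth): 400x640x3 uint8, red, green, blue; 400x640 float32, mm along the optical axis (not along the pixel's ray), 0 where there is no reading.
- camera_params(name): a dict with "camera_matrix" (3x3 intrinsics, pixels), "k1" (the pictures are not rectified: a ray, as slopes to the right and down, at radius r is drawn at 1 + k1 r^2 times it, then the intrinsics apply), "world_from_camera" (4x4, takes a point from camera to world coordinates). Camera axes: x right, y down, z forward; pixel columns grow to the right and rows downward; lengths in mm; the calibration is good to about 2 mm. A picture is of the moment at which its call begins: read the wrist's pose just before it. camera_params takes no time and is no camera call; for the wrist camera it gives the pose at the moment of the call.
- order.sign_off(): hands the job in; it is judged then, once.
The state is a dict: "clock": time; "qpos": joint angles; "qvel": joint speeds; "joint_efforts": joint torques, N m; "eef_pos": TCP position; "tcp_rot": TCP orientation; "contact_force": force on the tool from outside, world axes, zero at the start; "wrist_torque": the same for the moment, N m; "opening": opening from 0.0 (shut) to 1.0 (fully open); "grasp_force": force on a finger pad.
Only numpy, scipy, OpenCV 4.12 (cv2) and the standard library are available. Lean on these libraries where they do the work, as an engineer would, in place of code of your own. Each camera call takes 0.05 s, during which the arm holds its last target. There are 200 camera calls.

## Working session

There is one attempt and no reset: what is moved stays moved. The work goes in short steps, Python scripts to look and compute and a tool call to move; the robot and the scene stay as the last step left them, time stands still between calls to the robot, and variables do not carry over. Pictures are saved under pics/ and viewed, at most 10 in all, crops included, and the job is handed in when it is done.

Besides the shell and the picture viewer there is one more tool, called after "Request:" by a JSON object that holds its "fn" and its "kwargs". move_arm: Moves the arm, as the interface text tells. Its arguments: {"type":"object","properties":{"motion":{"type":"array","items":{"type":"array","items":{"type":"number"}}},"grip_force":{"type":"number"}},"required":["motion"]}

```bash
mkdir -p pics; cat > h.py <<'E'
import numpy as np, cv2
from rig import sensors, grab_frame, camera_params, order
def cloud(name):
    s=sensors.sense(); p=camera_params(name); im,d=grab_frame(name)
    K=np.array(p["camera_matrix"]);T=np.array(p["world_from_camera"])
    v,u=np.mgrid[0:400,0:640].astype(float)
    uv=np.stack([u.ravel(),v.ravel()],1)[:,None]
    xy=cv2.undistortPoints(uv,K,np.array([p["k1"],0,0,0.]))[:,0].reshape(400,640,2)
    P=np.dstack([xy*d[...,None],d])
    W=P@T[:3,:3].T+T[:3,3]; W[d==0]=np.nan
    return im,d,W
def save(n,im,):
    cv2.imwrite(n,im[...,::-1])
E
python3 - <<'E'
from h import *
print(sensors.sense())
for n in("top","side"):
    im,d,W=cloud(n); np.savez(f"{n}.npz",im=im,W=W); save(f"pics/{n}.png",im)
    print(n,camera_params(n)["world_from_camera"][:3])
E
```

```text
{'clock': 0.0, 'qpos': array([ 1.33962404e+00,  3.53640660e-01,  1.63415183e+00,  2.12542418e-05,
        1.15520201e+00, -2.42370287e-03]), 'qvel': array([ 2.83083563e-04, -1.16124492e-03,  3.33293308e-04,  1.00195148e-04,
       -2.26843015e-05, -5.38059567e-04]), 'joint_efforts': array([ 3.70820799e-04, -6.05263209e+01, -3.42064047e+01,  2.07451353e-04,
        9.33819363e-03,  2.92282346e-05]), 'eef_pos': array([141.62067262, 608.24348958, 230.55878753]), 'tcp_rot': array([-3.14019085e+00, -2.28305774e-05,  2.91283546e+00]), 'contact_force': array([0.77901098, 0.2648151 , 0.69565215]), 'wrist_torque': array([-0.02075643,  0.0588837 , -0.0026558 ]), 'grasp_force': 0.0, 'opening': 0.9977949348384578}
top [[ 7.32794340e-02 -9.76143665e-01  2.04386083e-01  3.60456605e+02]
 [-9.97297509e-01 -7.28066077e-02  9.84258854e-03 -8.15702394e+01]
 [ 5.27287689e-03 -2.04554990e-01 -9.78840872e-01  9.20166422e+02]]
side [[ 9.21754404e-01 -2.43476913e-01  3.01807572e-01  2.38936858e+02]
 [-3.87595999e-01 -5.54896321e-01  7.36111007e-01 -6.90930645e+02]
 [-1.17541245e-02 -7.95492970e-01 -6.05848805e-01  6.04832748e+02]]
```

View pics/top.png

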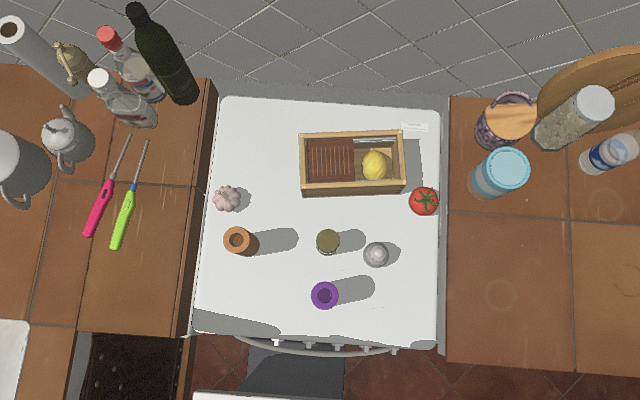

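View pics/side.png

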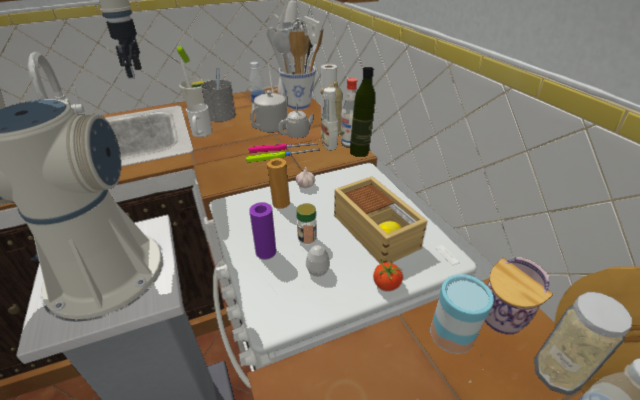

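Top view: the keeper is at (352,162), with the dark cover at (330,160) and the lemon at (375,165). There are two grinder-shaped candidates: wooden at top (238,240) / side (278,183), and purple at top (325,295). The wooden one fits, since purple is excluded. Next I'll confirm it in a crop and measure.

```bash
python3 - <<'E'
from h import *
z=np.load("top.npz");im,W=z["im"],z["W"]
s=np.load("side.npz")
a=cv2.resize(im[120:270,200:440],None,fx=3.3,fy=3.3,interpolation=2)
save("pics/crop.png",a[:, :])
# keeper rim
def box(W,u0,u1,v0,v1,zl,zh):
    m=np.zeros(W.shape[:2],bool);m[v0:v1,u0:u1]=1
    return W[m&(W[...,2]>zl)&(W[...,2]<zh)]
for n,(u0,u1,v0,v1) in {"top":(290,415,122,203)}.items():
    p=box(W,u0,u1,v0,v1,80,95)
    r=cv2.minAreaRect(p[:,:2].astype(np.float32));print("rim",len(p),r,np.median(p[:,2]))
Ws=s["W"]
p=box(Ws,325,435,170,265,80,95)
r=cv2.minAreaRect(p[:,:2].astype(np.float32));print("rim side",len(p),r,np.median(p[:,2]))
for n,w,(u0,u1,v0,v1) in (("grinder",W,(218,262,222,262)),("grinder s",Ws,(262,292,155,212)),("jar",W,(312,345,225,258)),("timer",W,(360,392,238,270)),("tomato",W,(405,442,183,218)),("garlic",W,(208,244,182,215)),("purple",W,(305,345,275,315))):
    q=box(w,u0,u1,v0,v1,15,200); zt=np.percentile(q[:,2],98)
    t=q[q[:,2]>zt-8]; c,rad=cv2.minEnclosingCircle(t[:,:2].astype(np.float32)); print(n,zt,c,rad,t.mean(0), q[:,:2].min(0),q[:,:2].max(0))
# cover surface
c=W[150:172,316:344];print("cover z",np.nanmedian(c[...,2]),c[11,14], np.nanpercentile(c[...,2],[5,95]))
print("surf",np.nanmedian(W[270:280,230:280,2]))
E
```

```text
rim 1830 ((621.3558349609375, -118.82312774658203), (116.779541015625, 210.22032165527344), 6.7769083976745605) 85.56331366750186
rim side 1116 ((695.0167236328125, -112.71651458740234), (267.6280822753906, 211.4409637451172), 5.68442964553833) 85.63590662401634
grinder 132.16691398276467 (439.3919982910156, 82.986328125) 24.79615020751953 [439.17065562  82.53583933 129.54012529] [415.34027137  58.30979826] [462.95140286 107.29156901]
grinder s 131.6759086638528 (409.5373840332031, 1.4497833251953125) 109.81328582763672 [417.37050413  31.15827509 129.26220322] [357.82972214 -99.79332222] [465.58523633 104.85949496]
jar 99.82044967395011 (454.6809997558594, -82.39189147949219) 21.998977661132812 [454.29047064 -82.33495406  96.94115284] [ 431.64062302 -105.16090663] [476.04569816 -60.1011094 ]
timer 72.51597398797347 (440.1571960449219, -182.01144409179688) 15.530672073364258 [ 440.00723714 -181.94921471   68.66503425] [ 414.6516177  -206.75030492] [ 465.01870727 -156.30101782]
tomato 52.98787852796572 (565.3977661132812, -261.82586669921875) 38.062957763671875 [ 558.98993444 -273.43677886   48.15016758] [ 528.0552931  -305.04668094] [ 587.19046606 -226.2764392 ]
garlic 53.58830660263138 (535.1046142578125, 138.5653533935547) 10.982893943786621 [535.15964883 137.61847546  50.1580826 ] [507.204747  106.1616394] [559.54921263 163.61700937]
purple 132.32003311466315 (352.6646728515625, -83.43814849853516) 24.330713272094727 [352.64327931 -83.43301671 129.59125546] [ 329.09026619 -106.7531932 ] [376.32936127 -59.94110138]
cover z 74.52409562703178 [616.24415455 -76.03132948  74.14081633] [72.1207353  77.21267054]
surf -1.2281962383739256
```

View pics/crop.png

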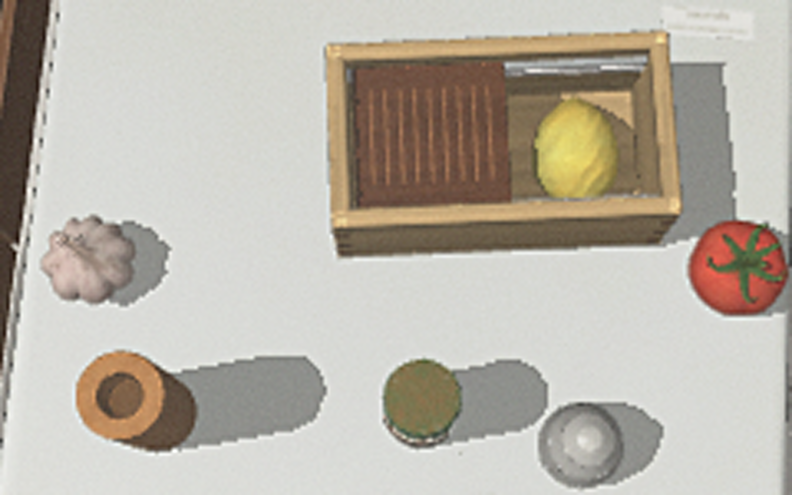

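The crop confirms it: the wooden grinder with its ring top is at crop (120,395), the cover at (430,135) shuts the +y well, and the lemon at (577,148) is in the open well. Next come the corridor check and the shift calculation.

```bash
cat >> h.py <<'E'
from scipy.spatial.transform import Rotation as R
KC=np.array([621.4,-118.8]);KY=np.deg2rad(6.777)
def keep(x,y): # keeper mm -> world
    c,s=np.cos(KY),np.sin(KY); return KC+np.array([c*x-s*y,s*x+c*y])
def shift(goal,yaw=KY+np.pi/2):
    s=sensors.sense(); r=R.from_euler("xyz",s["tcp_rot"]); g=R.from_euler("xyz",[np.pi,0,yaw])
    return np.round((r.inv()*g).as_rotvec(),4), np.round(r.inv().apply(np.array(goal)-s["eef_pos"]),1)
E
python3 - <<'E'
from h import *
W=np.load("top.npz")["W"].reshape(-1,3)
a=np.array([141.,608]);b=keep(0,46);d=(b-a)/np.linalg.norm(b-a)
q=W[~np.isnan(W[:,0])];t=(q[:,:2]-a)@d;p=np.abs((q[:,:2]-a)@[-d[1],d[0]])
for k in range(0,830,100):
    m=(t>k)&(t<k+100)&(p<110);print(k,q[m,2].max() if m.any() else None)
print(b,shift([*b,150]))
E
```

```text
0 -5.21178351025992
100 -6.053529746578988
200 -10.532717262146093
300 5.071085767516138
400 2.4719791237213258
500 134.2108784797033
600 134.03922251901497
700 89.86769953421242
800 91.06732996691426
[615.97175358 -73.12140391] (array([-1.1000e-03,  8.0000e-04,  1.2237e+00]), array([-616.5, -556. ,   81.3]))
```

Units first: turns go in shares of pi/2 rad. So 1.2237 rad is 0.779.

Request:
{"fn": "move_arm", "kwargs": {"motion": [[0,0,0.0974,-0.044,-0.04,0,0],[0,0,0.1948,-0.088,-0.08,0,0],[0,0,0.2922,-0.132,-0.12,0,0],[0,0,0.3896,-0.176,-0.16,0,0],[0,0,0.487,-0.22,-0.2,0,0],[0,0,0.5844,-0.264,-0.24,0,0],[0,0,0.6818,-0.308,-0.28,0,0],[0,0,0.779,-0.352,-0.32,0,0]]}}

```text
clock: 1.1
eef_pos: [412.7, 215.5, 231.3]
tcp_rot: [3.141, -0.0, 1.684]
contact_force: [1.2, 1.1, 0.7]
opening: -0.005
grasp_force: 0.0
```

```bash
python3 - <<'E'
from h import *
s=sensors.sense();print(s["eef_pos"],s["tcp_rot"],s["opening"]);print(shift([*keep(0,46),110]))
E
```

```text
[412.72806438 215.48405776 231.30533438] [ 3.14137315e+00 -1.07462347e-04  1.68424134e+00] -0.0053971529575629965
(array([ 0.0002, -0.0001, -0.0048]), array([-309.8,  169.2,  121.3]))
```

Request:
{"fn": "move_arm", "kwargs": {"motion": [[0,0,0,-0.052,0.028,0,0],[0,0,0,-0.104,0.056,0,0],[0,0,0,-0.156,0.084,0,0],[0,0,0,-0.208,0.113,0,0],[0,0,0,-0.26,0.141,0.04,0],[0,0,0,-0.31,0.169,0.08,0],[0,0,0,-0.31,0.169,0.121,0],[0,0,0,-0.31,0.169,0.121,0]]}}

```text
clock: 2.1
eef_pos: [613.5, -71.2, 106.2]
tcp_rot: [-3.134, -0.002, 1.687]
contact_force: [-0.4, 0.4, 0.3]
opening: 0.001
grasp_force: 0.0
```

```bash
python3 - <<'E'
from h import *
s=sensors.sense();print(s["clock"],s["eef_pos"],s["tcp_rot"],s["contact_force"]);print(shift([*keep(0,46),80]))
im,d,W=cloud("wrist"); save("pics/w1.png",im)
E
```

```text
2.1 [613.49488529 -71.23786586 106.15677979] [-3.13365227e+00 -1.92762591e-03  1.68745159e+00] [-0.3543729   0.41046307  0.33227161]
(array([-0.0079, -0.0019, -0.0016]), array([-2.2,  2.4, 26.1]))
```

Request:
{"fn": "move_arm", "kwargs": {"motion": [[0,0,0,-0.001,0.002,0.01,0],[0,0,0,-0.001,0.002,0.02,0],[0,0,0,-0.001,0.002,0.025,0],[0,0,0,-0.001,0.002,0.025,0]]}}

```text
clock: 2.65
eef_pos: [618.3, -71.1, 85.3]
tcp_rot: [-3.141, -0.0, 1.69]
contact_force: [-0.1, -0.1, -0.2]
opening: 0.001
grasp_force: 0.0
```

Request:
{"fn": "move_arm", "kwargs": {"motion": [[0,0,0,0,0,0.002,0],[0,0,0,0,0,0.004,0],[0,0,0,0,0,0.006,0],[0,0,0,0,0,0.007,0],[0,0,0,0,0,0.007,0]]}}

```text
clock: 3.28
eef_pos: [618.5, -71.4, 78.2]
tcp_rot: [-3.141, -0.0, 1.689]
contact_force: [-0.4, 0.0, 0.7]
opening: 0.003
grasp_force: 0.0
```

Request:
{"fn": "move_arm", "kwargs": {"motion": [[0,0,0,0,0,0.001,0],[0,0,0,0,0,0.002,0],[0,0,0,0,0,0.002,0]]}}

```text
clock: 3.65
eef_pos: [618.4, -71.4, 76.2]
tcp_rot: [-3.141, -0.0, 1.689]
contact_force: [0.7, -0.0, 0.2]
opening: 0.001
grasp_force: 0.0
```

Request:
{"fn": "move_arm", "kwargs": {"motion": [[0,0,0,0,0,0.001,0],[0,0,0,0,0,0.002,0],[0,0,0,0,0,0.002,0]]}}

```text
clock: 4.03
eef_pos: [618.6, -71.4, 74.3]
tcp_rot: [3.142, 0.0, 1.689]
contact_force: [0.8, -0.4, 0.6]
opening: 0.004
grasp_force: 0.4
```

Request:
{"fn": "move_arm", "kwargs": {"motion": [[0,0,0,0,0,0.001,0],[0,0,0,0,0,0.0015,0],[0,0,0,0,0,0.0015,0]]}}

```text
clock: 4.4
eef_pos: [618.6, -71.4, 73.0]
tcp_rot: [3.141, 0.0, 1.689]
contact_force: [-1.3, 0.1, 4.1]
opening: 0.005
grasp_force: 2.1
```

Request:
{"fn": "move_arm", "kwargs": {"motion": [[0,0,0,0,0,0.001,0],[0,0,0,0,0,0.0018,0],[0,0,0,0,0,0.0018,0]]}}

```text
clock: 4.78
eef_pos: [618.7, -71.5, 71.5]
tcp_rot: [3.141, 0.0, 1.689]
contact_force: [-2.7, 1.1, 7.5]
opening: 0.0
grasp_force: 4.2
```

Request:
{"fn": "move_arm", "kwargs": {"motion": [[0,0,0,0,0,0.001,0],[0,0,0,0,0,0.001,0]]}}

```text
clock: 5.03
eef_pos: [618.7, -71.5, 70.7]
tcp_rot: [3.141, 0.0, 1.689]
contact_force: [-4.3, 0.9, 10.7]
opening: 0.0
grasp_force: 5.3
```

Request:
{"fn": "move_arm", "kwargs": {"motion": [[0,0,0,-0.002,0,0,0],[0,0,0,-0.004,0,0,0],[0,0,0,-0.006,0,0,0],[0,0,0,-0.008,0,0,0]]}}

```text
clock: 5.52
eef_pos: [619.5, -78.7, 70.7]
tcp_rot: [3.141, -0.001, 1.689]
contact_force: [-3.3, 3.7, 10.7]
opening: -0.0
grasp_force: 5.4
```

Request:
{"fn": "move_arm", "kwargs": {"motion": [[0,0,0,-0.002,-0.001,0,0],[0,0,0,-0.004,-0.001,0,0],[0,0,0,-0.006,-0.001,0,0],[0,0,0,-0.008,-0.001,0,0],[0,0,0,-0.01,-0.001,0,0]]}}

```text
clock: 6.15
eef_pos: [620.6, -88.8, 71.0]
tcp_rot: [3.14, -0.001, 1.689]
contact_force: [-0.9, 5.4, 10.5]
opening: 0.0
grasp_force: 5.1
```

Request:
{"fn": "move_arm", "kwargs": {"motion": [[0,0,0,-0.002,0,0,0],[0,0,0,-0.004,0,0,0],[0,0,0,-0.006,0,0,0],[0,0,0,-0.008,0,0,0],[0,0,0,-0.01,0,0,0]]}}

```text
clock: 6.78
eef_pos: [621.8, -98.7, 71.0]
tcp_rot: [3.14, -0.001, 1.689]
contact_force: [-0.4, 4.5, 10.5]
opening: 0.0
grasp_force: 5.2
```

```bash
python3 - <<'E'
from h import *
im,d,W=cloud("side"); save("pics/s2.png",cv2.resize(im[120:290,280:460],None,fx=3.2,fy=3.2))
E
```

```text
(no output)
```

View pics/s2.png

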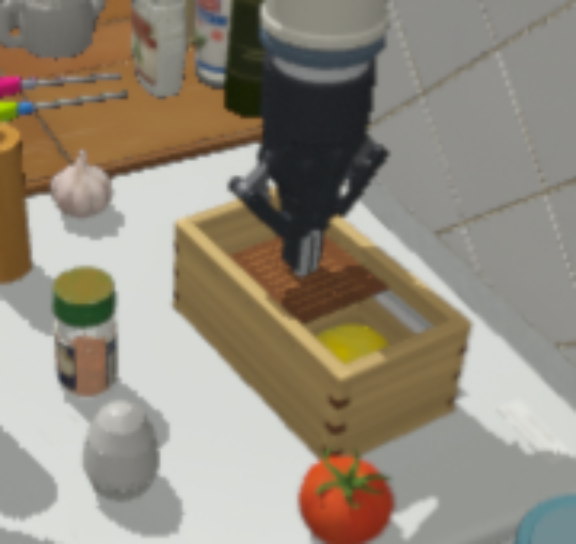

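The cover moves with the fingertips: its front edge, at crop (345,300), now covers part of the lemon. I'll carry on.

Request:
{"fn": "move_arm", "kwargs": {"motion": [[0,0,0,-0.002,0,0,0],[0,0,0,-0.004,0,0,0],[0,0,0,-0.006,0,0,0],[0,0,0,-0.008,0,0,0],[0,0,0,-0.01,0,0,0],[0,0,0,-0.012,0,0,0]]}}

```text
clock: 7.58
eef_pos: [623.2, -110.6, 71.0]
tcp_rot: [3.14, -0.001, 1.689]
contact_force: [-1.2, 5.7, 10.3]
opening: 0.0
grasp_force: 5.3
```

Request:
{"fn": "move_arm", "kwargs": {"motion": [[0,0,0,-0.002,0,0,0],[0,0,0,-0.004,0,0,0],[0,0,0,-0.006,0,0,0],[0,0,0,-0.008,0,0,0],[0,0,0,-0.01,0,0,0],[0,0,0,-0.012,0,0,0]]}}

```text
clock: 8.32
eef_pos: [624.6, -122.6, 71.0]
tcp_rot: [3.14, -0.001, 1.689]
contact_force: [-0.7, 5.4, 9.7]
opening: 0.002
grasp_force: 5.4
```

Request:
{"fn": "move_arm", "kwargs": {"motion": [[0,0,0,-0.002,0,0.0003,0],[0,0,0,-0.004,0,0.0003,0],[0,0,0,-0.006,0,0.0003,0],[0,0,0,-0.008,0,0.0003,0],[0,0,0,-0.01,0,0.0003,0],[0,0,0,-0.012,0,0.0003,0]]}}

```text
clock: 9.07
eef_pos: [626.0, -134.5, 70.9]
tcp_rot: [3.14, -0.0, 1.689]
contact_force: [-0.4, 4.9, 11.4]
opening: 0.0
grasp_force: 5.8
```

Request:
{"fn": "move_arm", "kwargs": {"motion": [[0,0,0,-0.002,0,0,0],[0,0,0,-0.004,0,0,0],[0,0,0,-0.006,0,0,0],[0,0,0,-0.008,0,0,0],[0,0,0,-0.01,0,0,0],[0,0,0,-0.012,0,0,0]]}}

```text
clock: 9.82
eef_pos: [627.4, -146.4, 70.8]
tcp_rot: [3.14, -0.0, 1.689]
contact_force: [-1.2, 4.4, 10.8]
opening: 0.001
grasp_force: 5.8
```

Request:
{"fn": "move_arm", "kwargs": {"motion": [[0,0,0,-0.002,0,0,0],[0,0,0,-0.004,0,0,0],[0,0,0,-0.006,0,0,0],[0,0,0,-0.008,0,0,0],[0,0,0,-0.01,0,0,0],[0,0,0,-0.012,0,0,0]]}}

```text
clock: 10.58
eef_pos: [628.8, -158.4, 70.8]
tcp_rot: [3.14, -0.0, 1.689]
contact_force: [-1.5, 4.3, 11.1]
opening: 0.001
grasp_force: 5.8
```

Request:
{"fn": "move_arm", "kwargs": {"motion": [[0,0,0,-0.001,0,0,0],[0,0,0,-0.002,0,0,0],[0,0,0,-0.003,0,0,0],[0,0,0,-0.004,0,0,0]]}}

```text
clock: 11.08
eef_pos: [629.1, -161.3, 70.7]
tcp_rot: [3.14, -0.002, 1.689]
contact_force: [-1.1, 9.1, 12.1]
opening: 0.0
grasp_force: 5.9
```

The lateral force jumped to 9 N at about 91 mm of travel, so this is the end stop. I'll lift and move toward the grinder.

Request:
{"fn": "move_arm", "kwargs": {"motion": [[0,0,0,-0.004,0,-0.006,0],[0,0,0,-0.004,0,-0.05,0.0],[0,0,0,-0.004,0,-0.11,0.085],[0,0,0,0.05,-0.032,-0.12,0.085],[0,0,0,0.1,-0.064,-0.12,0.085],[0,0,0,0.15,-0.096,-0.12,0.085],[0,0,0,0.2,-0.128,-0.12,0.085],[0,0,0,0.25,-0.16,-0.12,0.085]]}}

```text
clock: 12.08
eef_pos: [438.7, 67.5, 189.6]
tcp_rot: [3.141, -0.0, 1.689]
contact_force: [0.0, 0.6, -0.3]
opening: 0.999
grasp_force: 0.0
```

```bash
python3 - <<'E'
from h import *
im,d,W=cloud("top"); save("pics/t3.png",cv2.resize(im[110:290,200:440],None,fx=3.2,fy=3.2))
# cover: mean dark extents in keeper y along x=0
c,s=np.cos(KY),np.sin(KY);q=(W[...,:2]-KC)@np.array([[c,-s],[s,c]])
for y in range(-92,95,8):
    m=(abs(q[...,0])<15)&(abs(q[...,1]-y)<4)&(W[...,2]<100)
    print(y,np.round(np.median(W[m][:,2]),0),im[m].mean(0).round(),end="; ")
print(sensors.sense()["eef_pos"]);print(shift([439.3,83,200]))
E
```

```text
-92 77.0 [133. 107.  81.]; -84 75.0 [118.  85.  65.]; -76 76.0 [116.  83.  64.]; -68 75.0 [112.  80.  63.]; -60 75.0 [112.  80.  62.]; -52 75.0 [115.  83.  64.]; -44 75.0 [116.  83.  65.]; -36 75.0 [115.  83.  64.]; -28 75.0 [119.  85.  66.]; -20 74.0 [119.  86.  66.]; -12 75.0 [119.  86.  66.]; -4 74.0 [107.  76.  61.]; 4 34.0 [170. 143. 106.]; 12 5.0 [195. 165. 120.]; 20 5.0 [194. 164. 120.]; 28 5.0 [195. 165. 121.]; 36 5.0 [197. 167. 122.]; 44 4.0 [159. 136. 101.]; 52 5.0 [128. 110.  84.]; 60 5.0 [130. 112.  86.]; 68 5.0 [130. 112.  85.]; 76 6.0 [131. 113.  87.]; 84 5.0 [131. 114.  87.]; 92 23.0 [129. 112.  86.]; [433.56511476  70.85996342 188.84390377]
(array([-0.0043, -0.0022, -0.0002]), array([ 11.4,   7.1, -11.2]))
```

View pics/t3.png

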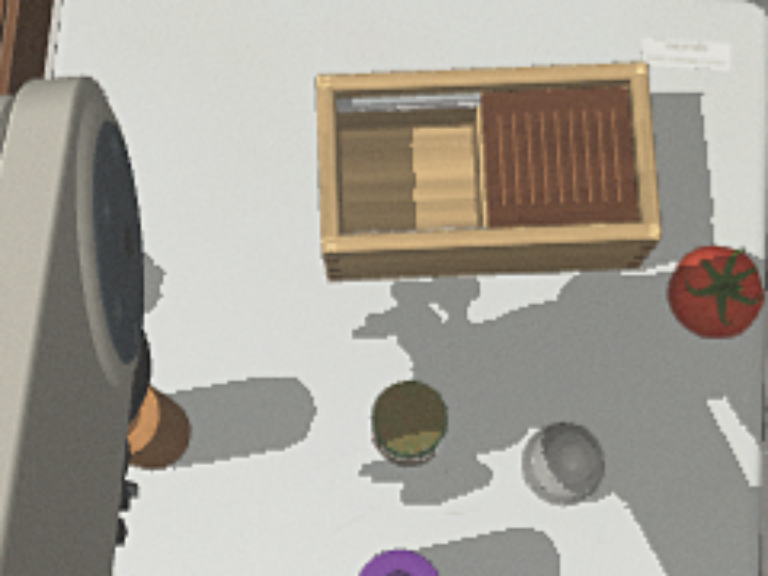

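The cover now shuts the right-hand well up to the end wall (crop 480–640), and the left well is free with its floor showing at z≈5. Next I'll align over the grinder.

Request:
{"fn": "move_arm", "kwargs": {"motion": [[0,0,0,0.014,0,0,0.085],[0,0,0,0.014,0,0,0.085],[0,0,0,0.014,0,0,0.085]]}}

```text
clock: 12.5
eef_pos: [439.2, 79.8, 189.6]
tcp_rot: [3.141, 0.0, 1.688]
contact_force: [-0.4, -0.3, -0.1]
opening: 0.995
grasp_force: 0.0
```

```bash
python3 - <<'E'
from h import *
print(sensors.sense()["eef_pos"]);print(shift([439.3,83,93]))
E
```

```text
[439.2153989   79.766447   189.62221775]
(array([ 0.0002,  0.0003, -0.0006]), array([ 3.2,  0.4, 96.6]))
```

Request:
{"fn": "move_arm", "kwargs": {"motion": [[0,0,0,0.003,0,0.025,0.085],[0,0,0,0.003,0,0.05,0.085],[0,0,0,0.003,0,0.075,0.085],[0,0,0,0.003,0,0.09,0.085],[0,0,0,0.003,0,0.0965,0.085],[0,0,0,0.003,0,0.0965,0.085]]}}

```text
clock: 13.25
eef_pos: [438.2, 83.1, 93.2]
tcp_rot: [-3.141, 0.0, 1.689]
contact_force: [-0.1, 0.1, -0.4]
opening: 0.995
grasp_force: 0.0
```

Request:
{"fn": "move_arm", "kwargs": {"grip_force": 30, "motion": [[0,0,0,0,0,0,0.055],[0,0,0,0,0,0,0.05],[0,0,0,0,0,0,0.04],[0,0,0,0,0,0,0.04],[0,0,0,0,0,0,0.04]]}}

```text
clock: 13.88
eef_pos: [439.0, 83.5, 94.0]
tcp_rot: [3.139, -0.0, 1.689]
contact_force: [0.0, -0.0, 7.2]
opening: 0.566
grasp_force: 31.2
```

Request:
{"fn": "move_arm", "kwargs": {"motion": [[0,0,0,0,0,-0.01,0.04],[0,0,0,0,0,-0.04,0.04],[0,0,0,0,0,-0.08,0.04],[0,0,0,0,0,-0.12,0.04],[0,0,0,0,0,-0.12,0.04]]}}

```text
clock: 14.5
eef_pos: [439.5, 83.7, 216.2]
tcp_rot: [3.136, -0.0, 1.689]
contact_force: [0.7, -0.4, -2.8]
opening: 0.565
grasp_force: 31.5
```

```bash
python3 - <<'E'
from h import *
s=sensors.sense();print(s["contact_force"],s["wrist_torque"],s["eef_pos"]);print(keep(0,46.5),shift([*keep(0,46.5),213]))
im,d,W=cloud("side"); save("pics/s4.png",cv2.resize(im[60:260,180:420],None,fx=3,fy=3))
E
```

```text
[ 0.68055108 -0.3825649  -2.77187472] [ 0.04251689 -0.02428568 -0.02777291] [439.50929456  83.66595542 216.20295988]
[615.91275091 -72.62489743] (array([ 0.0054, -0.0004,  0.0001]), array([-176. ,  156.7,    4. ]))
```

View pics/s4.png

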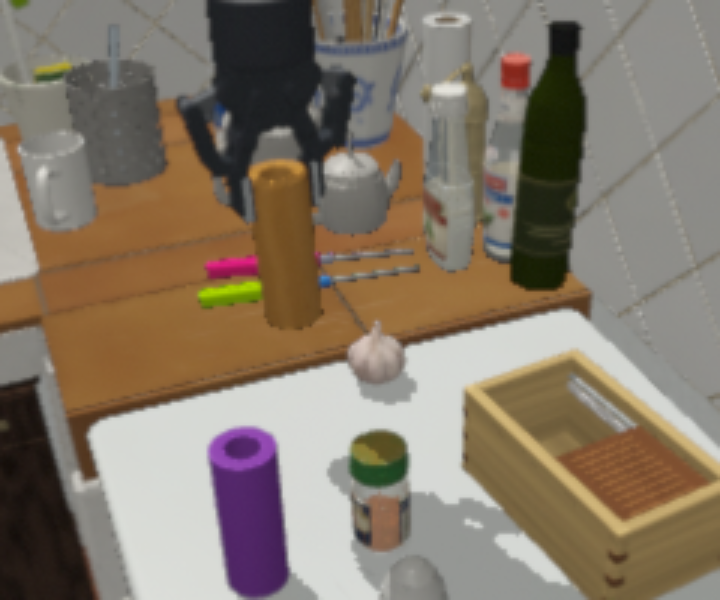

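The grinder is held upright at crop (290,245). I'll carry it over the free well.

Request:
{"fn": "move_arm", "kwargs": {"motion": [[0,0,0,-0.022,0.02,0,0.04],[0,0,0,-0.055,0.049,0,0.04],[0,0,0,-0.088,0.078,0,0.04],[0,0,0,-0.121,0.108,0,0.04],[0,0,0,-0.15,0.134,0,0.04],[0,0,0,-0.17,0.151,0,0.04],[0,0,0,-0.176,0.157,0,0.04],[0,0,0,-0.176,0.157,0,0.04]]}}

```text
clock: 15.55
eef_pos: [613.7, -72.7, 211.8]
tcp_rot: [-3.139, -0.001, 1.689]
contact_force: [-0.8, -0.1, -1.9]
opening: 0.566
grasp_force: 31.5
```

Request:
{"fn": "move_arm", "kwargs": {"motion": [[0,0,0,0,0,0,0.04],[0,0,0,0,0,0,0.04]]}}

```text
clock: 15.8
eef_pos: [614.1, -72.2, 213.2]
tcp_rot: [-3.141, -0.0, 1.69]
contact_force: [1.0, 0.1, -1.7]
opening: 0.566
grasp_force: 31.5
```

```bash
python3 - <<'E'
from h import *
s=sensors.sense();print(s["clock"],s["contact_force"],s["wrist_torque"],s["opening"]);print(s["eef_pos"],shift([*keep(0,46.5),101]))
im,d,W=cloud("side"); save("pics/s5.png",cv2.resize(im[80:270,310:460],None,fx=3.1,fy=3.1))
E
```

```text
15.8 [ 0.98574632  0.09556493 -1.74773861] [-0.01295307 -0.00724623  0.04207481] 0.5656024093301377
[614.09355589 -72.20216836 213.24951716] (array([-0.0002, -0.0002,  0.0007]), array([ -0.7,   1.8, 112.2]))
```

View pics/s5.png

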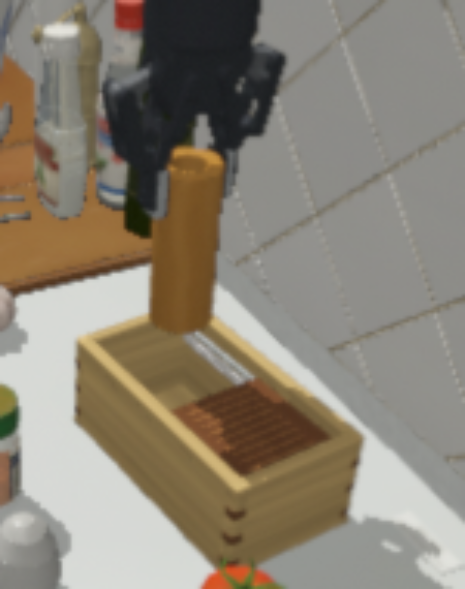

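```bash
python3 - <<'E'
from h import *
from scipy.optimize import least_squares
im,d,W=cloud("side")
hsv=cv2.cvtColor(im,cv2.COLOR_RGB2HSV)
m=(hsv[...,1]>130)&(W[...,2]>125)&(W[...,2]<215)&(np.abs(W[...,0]-616)<35)&(np.abs(W[...,1]+73)<35)
p=W[m];print(len(p),p.min(0),p.max(0))
f=lambda a:np.hypot(p[:,0]-a[0]-a[2]*(p[:,2]-170),p[:,1]-a[1]-a[3]*(p[:,2]-170))-24.5
r=least_squares(f,[616,-73,0,0],loss="soft_l1");print(r.x,np.abs(r.fun).mean())
E
```

```text
663 [ 590.58505522 -100.75173651  125.32932259] [630.31036502 -65.87038279 214.88831048]
[ 6.16453036e+02 -7.18858955e+01 -2.55136801e-02 -1.36392986e-02] 0.8407458695861515
```

Tilt is about 0.03 rad and the position is within 2 mm. I'll lower it.

Request:
{"fn": "move_arm", "kwargs": {"motion": [[0,0,0,-0.001,0,0.02,0.04],[0,0,0,-0.001,0,0.04,0.04],[0,0,0,-0.001,0,0.06,0.04],[0,0,0,-0.001,0,0.08,0.04],[0,0,0,-0.001,0,0.095,0.04],[0,0,0,-0.001,0,0.104,0.04],[0,0,0,-0.001,0,0.108,0.04],[0,0,0,-0.001,0,0.108,0.04]]}}

```text
clock: 16.9
eef_pos: [614.9, -73.9, 105.4]
tcp_rot: [3.141, 0.0, 1.689]
contact_force: [-0.4, -0.1, -1.6]
opening: 0.566
grasp_force: 31.5
```

Request:
{"fn": "move_arm", "kwargs": {"motion": [[0,0,0,0,0,0.001,0.04],[0,0,0,0,0,0.002,0.04],[0,0,0,0,0,0.003,0.04],[0,0,0,0,0,0.003,0.04]]}}

```text
clock: 17.4
eef_pos: [614.7, -73.9, 102.2]
tcp_rot: [-3.142, 0.0, 1.689]
contact_force: [-0.8, -1.1, -2.2]
opening: 0.561
grasp_force: 31.5
```

Request:
{"fn": "move_arm", "kwargs": {"motion": [[0,0,0,0,0,0.001,0.04],[0,0,0,0,0,0.002,0.04],[0,0,0,0,0,0.002,0.04]]}}

```text
clock: 17.77
eef_pos: [614.7, -73.9, 100.1]
tcp_rot: [-3.141, -0.0, 1.689]
contact_force: [0.3, -0.8, -2.9]
opening: 0.563
grasp_force: 31.5
```

Request:
{"fn": "move_arm", "kwargs": {"motion": [[0,0,0,0,0,0.001,0.04],[0,0,0,0,0,0.0015,0.04],[0,0,0,0,0,0.0015,0.04]]}}

```text
clock: 18.15
eef_pos: [615.0, -74.0, 99.0]
tcp_rot: [3.141, 0.0, 1.689]
contact_force: [-1.1, -0.7, 3.1]
opening: 0.566
grasp_force: 31.2
```

It has touched the floor. I'll release, then lift.

Request:
{"fn": "move_arm", "kwargs": {"motion": [[0,0,0,0,0,0,0.052],[0,0,0,0,0,0,0.056],[0,0,0,0,0,0,0.07],[0,0,0,0,0,0,0.085],[0,0,0,0,0,0,0.085],[0,0,0,0,0,-0.02,0.085],[0,0,0,0,0,-0.06,0.085],[0,0,0,0,0,-0.11,0.085]]}}

```text
clock: 19.15
eef_pos: [614.3, -73.9, 210.5]
tcp_rot: [-3.141, -0.0, 1.689]
contact_force: [0.6, -0.3, 1.3]
opening: 0.999
grasp_force: 0.0
```

Request:
{"fn": "move_arm", "kwargs": {"motion": [[0,0,0,0.05,-0.03,-0.02,0.085],[0,0,0,0.1,-0.06,-0.02,0.085],[0,0,0,0.15,-0.09,-0.02,0.085],[0,0,0,0.2,-0.12,-0.02,0.085],[0,0,0,0.25,-0.15,-0.02,0.085],[0,0,0,0.25,-0.15,-0.02,0.085]]}}

```text
clock: 19.9
eef_pos: [434.3, 159.1, 230.1]
tcp_rot: [3.141, -0.001, 1.693]
contact_force: [0.9, 0.3, 0.4]
opening: 0.996
grasp_force: 0.0
```

```bash
python3 - <<'E'
from h import *
from scipy.optimize import least_squares
print(sensors.sense()["clock"],sensors.sense()["eef_pos"])
im,d,W=cloud("side"); save("pics/s6.png",cv2.resize(im[90:300,210:450],None,fx=2.8,fy=2.8))
hsv=cv2.cvtColor(im,cv2.COLOR_RGB2HSV)
m=(W[...,2]>92)&(W[...,2]<132)&(np.abs(W[...,0]-616)<35)&(np.abs(W[...,1]+73)<35)
p=W[m]
f=lambda a:np.hypot(p[:,0]-a[0]-a[2]*(p[:,2]-110),p[:,1]-a[1]-a[3]*(p[:,2]-110))-24.5
r=least_squares(f,[616,-73,0,0],loss="soft_l1");print(len(p),r.x)
im,d,W=cloud("top");q=W[(W[...,2]>110)&(np.abs(W[...,0]-616)<45)&(np.abs(W[...,1]+73)<45)]
print("top",len(q),q.mean(0),q[:,2].max())
E
```

```text
19.9 [434.3405154  159.07793705 230.1182969 ]
318 [ 6.16395838e+02 -7.44218992e+01 -4.71315475e-02 -4.04217609e-02]
top 508 [613.66346637 -74.43918566 131.48949273] 138.24243726928808
```

View pics/s6.png

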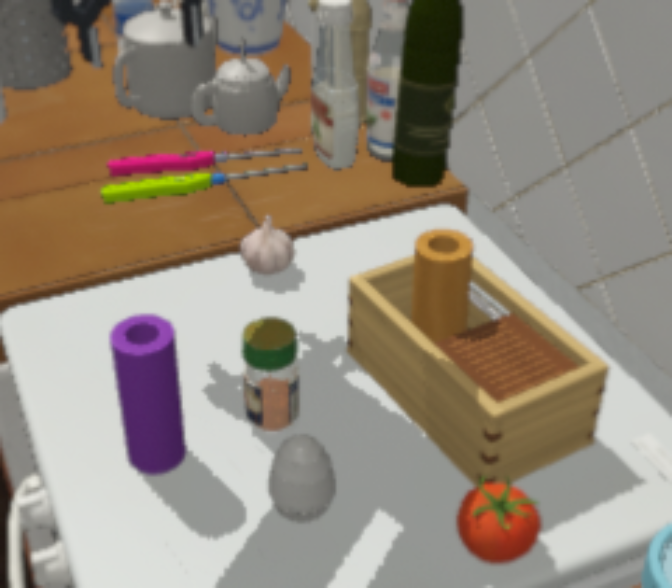

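The picture shows the grinder standing free and upright in the +y well (445,285), with the cover shut over the lemon (515,350). The bystanders haven't moved.

```bash
python3 -c "
from rig import order; print(order.sign_off())"
```

```text
the job is handed in; nothing more can be done
None
```

The cover is slid to its end stop over the lemon, the grinder stands released in the freed +y well, and the job was handed in at about 20 s on the robot's clock; the sign-off gave no verdict.

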